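# Shut the air gate over the round port

### The job

Two low air boxes of the forge blower are bolted to the bench, each with a sliding gate left open. Push the gate of the box with the round port forward over the port, past its spring catch, until it snaps fully home against the end stop, then let go of it. Leave the gate of the other box, the one with the slotted grille, where it is.

Things in the scene. Friction and masses are not known exactly. Their poses are not given: they have to be found in the camera images.
- round_box: grey steel air box with a round black port (66 mm) in its top, at x = 56 mm; 250 (x) x 124 (y) x 42 mm high, fixed. Origin: centre of its underside. Its x axis is the way the gate shuts, away from the robot within 25 degrees. Rails along its sides reach 54 mm above the bench, the catch housing on the +y rail near the middle 69 mm, the end stop at the +x end 52 mm.
- round_gate (a joint): travel (m) of the gate of the round-port box along the box's +x: 0 open, 0.095 home against the end stop; starts at 0 to 0.025. Slides with about 1 N to 0.075, where a sprung ball catch resists with up to 7 N; past the hump's top at 0.0855 the spring drives it to 0.095 and holds it there with about 5 N. Left short of the top it springs back to about 0.075.
- round_tab (a point): middle of the top edge of the push tab on that gate, 98 mm above the bench; axes as the box's. Upright steel plate, 8 mm thick (x), 50 mm wide (y), the upper 45 mm free on both faces, nothing taller than the rails behind it. At travel q its centre is at x = -79 mm + q, y = 0 in the box's frame. Push its rear (-x) face or pinch it from above.
- grille_tab (a point): the same point of the same tab on the gate of the other box, which has four black slots instead of the round port and is otherwise alike; it must stay where it is.

How it is judged:
By the outcome, as a careful person would: the job done as asked, in the order asked, and still so for the second after the job is handed in, with the robot touching nothing.
It also fails if it takes over 29 s, if anything falls off the work surface, if the arm or the gripper's body presses on something with over 40 N, if the wrist force passes 120 N, or if a joint passes its speed limit or range.

### The arm

A 7-joint arm with a two-finger parallel gripper is mounted at the origin on the work surface. World frame = base frame: x ahead of the robot, y to its left, z up, the work surface at z = 0. Lengths are in m, angles in rad, forces in N, time in s.
With the tool pointing down it reaches from about 0.35 to 0.9 m from the base axis. Payload 8.1 kg.
Tool frame: the origin (TCP) lies at the very end of the fingers, on their centre line; the grasp point (between the pads) lies 19 mm behind it; x points along the fingers, y is the direction in which the jaws open and shut, and the axes are right-handed (so a half turn about x gives the same grasp; the last joint's range is limited). The gripper opens to 92 mm and grips with 3 to 60 N. Pads are 19 mm wide; open, the fingers measure 130 mm over their backs; the gripper's body (75 mm by 190 mm) begins 47 mm behind the grasp point.
Start: joints at [1.067, 0.434, 0.025, 1.573, -0.012, 1.134, -0.075], TCP at [0.244, -0.575, 0.227] pointing down, gripper open.
Joint ranges: [-2.62, 2.62], [-0.44, 2.09], [-1.27, 1.32], [0.08, 2.57], [-1.32, 4.46], [0.12, 2], [-2.74, 2.74]. Speed limits (rad/s): [2.22, 2.22, 3.01, 3.01, 3.14, 3.14, 3.14].

### API

Orientations are given as a rotation vector (axis times angle).
In Python, from cell import arm gives the robot as it stands.
- The arm moves only by the tool servo_tool, never from a script. Its argument "plan" is a list of rows, each a list of 2 entries, a list of its own where there are three numbers: the shift along the world's x, y, z in cm, then the turn, a rotation vector about the world's x, y, z in degrees. A call has 1 to 12 rows; each row is the pose to reach, as a shift and turn from the pose measured when the call began; what a row does not reach only later rows make up. A row lasts 1/10 s, in which the tool goes at most 50 mm and 8.59 degrees, less where a joint would pass 70% of its speed; a pose out of reach is approached as far as the arm can. A call with a gripper value outside its range is refused whole. "grip" is the opening, from 0 (shut) to 1 (fully open), set as the call begins (left out, the last holds). The fingers move at their own pace and stop on an object; "squeeze" is the grip in N (left out, the last holds). Time passes only in rows, so rows that repeat a pose let the fingers close. It gives the time, the measured TCP pose, the force and the opening at its end, in the units of the state.
- arm.observe(): the state, without advancing time (a new reading comes with each control period).
- arm.get_image(name): name is "side" or "top"; returns a dict with "frame" (420x560x3 uint8, blue, green, red), "fx", "fy", "cx", "cy" (pixels), "position" and "rotation" of the camera in the world. Camera axes: x right, y down, z forward; pixel columns grow to the right and rows downward; lengths in m; the calibration is good to about 2 mm. A picture is of the moment at which its call begins. There is no depth.
- arm.sign_off(): hands the job in, once; it reports no verdict.
Trained networks look in a picture, given as the dict that the camera call returned (one of the last four; its "shot" number tells which), for a name from the list of things; names that differ only in an ending like _2 or _b are one class to them, and where a whole thing is asked for, a point or a joint stands for the part that bears it (a point fixed in the world has none). Each returns a list of dicts, best first, with "score" (0 to 1); they miss things now and then, are a little off and sometimes report something else, mostly with a low value. They report only what shows in the picture. A call takes as long as a camera call.
- arm.search_frame(picture, query): "at" ([column, row] in pixels, amid what is visible of it).
- arm.trace(picture, query): "pixels" (420x560 bool, what is visible of it) and "at" ([column, row] in pixels, amid what is visible of it).
The state is a dict: "clock": time; "joints": joint angles; "dq": joint speeds; "joint_efforts": joint torques, N m; "position": TCP position; "ee_rot": TCP orientation; "force": force on the tool from outside, world axes, zero at the start; "ft_torque": the same for the moment, N m; "width": opening from 0.0 (shut) to 1.0 (fully open).
Only numpy, scipy, OpenCV 4.12 (cv2) and the standard library are available. Lean on these libraries where they do the work, as an engineer would, in place of code of your own. Each camera call takes 0.05 s, during which the arm holds its last target.

## Working session

There is one attempt and no reset: what is moved stays moved. The work goes in short steps, Python scripts to look and compute and a tool call to move; the robot and the scene stay as the last step left them, time stands still between calls to the robot, and variables do not carry over. Pictures are saved under pics/ and viewed, and the job is handed in when it is done.

Besides the shell and the picture viewer there is one more tool, called after "Emit:" as a command line: name --argument value ..., lists and objects as JSON in quotes. servo_tool: Moves the arm, as the interface text tells. Its arguments: {"type":"object","properties":{"plan":{"type":"array","items":{"type":"array"}},"grip":{"type":"number"},"squeeze":{"type":"number"}},"required":["plan"]}

```bash
mkdir -p pics
cat > h.py <<'E'
import numpy as np, cv2
from cell import arm
def ray(im,p):
    d=np.array([(p[0]-im["cx"])/im["fx"],(p[1]-im["cy"])/im["fy"],1.0])
    return np.array(im["position"]),np.array(im["rotation"])@d
def onz(im,p,z):
    o,d=ray(im,p); return o+d*(z-o[2])/d[2]
def proj(im,P):
    c=np.array(im["rotation"]).T@(np.array(P)-np.array(im["position"]))
    return [im["fx"]*c[0]/c[2]+im["cx"],im["fy"]*c[1]/c[2]+im["cy"]]
E
python3 - <<'E'
from h import *
for n in ("top","side"):
    im=arm.get_image(n); cv2.imwrite(f"pics/{n}0.png",im["frame"])
    print(n,im["position"],np.array(im["rotation"]).round(3).tolist(),im["fx"],im["fy"],im["cx"],im["cy"])
    for q in ("round_box","round_tab","grille_tab"):
        for r in arm.search_frame(im,q)[:3]: print(q,r["score"],r["at"],onz(im,r["at"],.098 if "tab" in q else .042).round(3))
s=arm.observe(); print(s["clock"],s["position"],s["ee_rot"],s["force"])
E
```

```text
top [ 0.51447366 -0.02443302  0.9711749 ] [-2.2, 2.184, -0.011] 500.3993343019302 500.3993343019302 285.1879611551463 206.30582808603194Traceback (most recent call last):
  File "<stdin>", line 6, in <module>
  File "h.py", line 7, in onz
    o,d=ray(im,p); return o+d*(z-o[2])/d[2]
                                       ~^^^
IndexError: invalid index to scalar variable.
```

Rotation is a rotation vector.

```bash
sed -i 's/np.array(im\["rotation"\])/cv2.Rodrigues(np.array(im["rotation"],float))[0]/' h.py
python3 - <<'E'
from h import *
for n in ("top","side"):
    im=arm.get_image(n); cv2.imwrite(f"pics/{n}0.png",im["frame"])
    print(n,im["position"],im["rotation"])
    for q in ("round_box","round_tab","grille_tab"):
        for r in arm.search_frame(im,q)[:3]: print(q,r["score"],r["at"],onz(im,r["at"],.098 if "tab" in q else .042).round(3))
s=arm.observe(); print(s["clock"],s["position"],s["ee_rot"],s["force"])
E
```

```text
top [ 0.51447366 -0.02443302  0.9711749 ] [-2.20025645  2.18429874 -0.01146622]
round_box 0.82 [373.4, 195.7] [ 0.567 -0.165  0.042]
round_tab 0.61 [371.7, 218.8] [ 0.524 -0.154  0.098]
grille_tab 0.92 [202.3, 189.2] [0.573 0.142 0.098]
side [0.40388351 0.41407627 0.6685141 ] [-0.49918771  2.82578351 -0.96551103]
round_box 0.88 [297.2, 174.7] [ 0.563 -0.152  0.042]
round_tab 0.57 [315.1, 176.7] [ 0.514 -0.108  0.098]
grille_tab 0.67 [239.6, 294.3] [0.554 0.175 0.098]
0.5 [ 0.24379162 -0.57547906  0.22673646] [ 2.00120285  0.40638665 -2.00127395] [-0.3083394   0.18752454 -0.17478388]
```

View pics/top0.png

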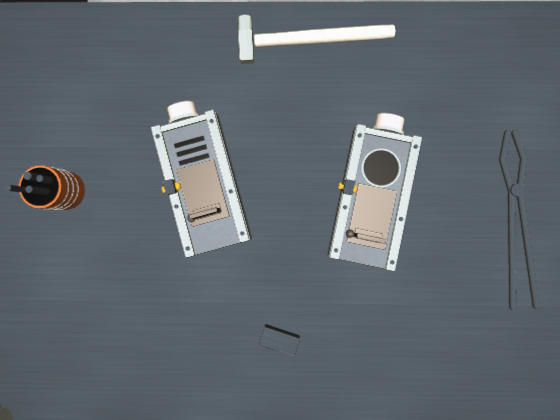

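View pics/side0.png

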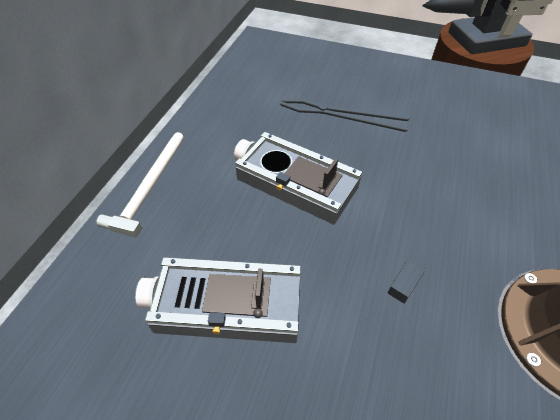

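The round-port box is on the right of the top view: port at (381,168), tab at about (367,236). The grille box is on the left. I'll zoom in to get the yaw and the tab edge.

Run:
```python
from h import *
im=arm.get_image("top"); f=im["frame"]
cv2.imwrite("pics/topz.png",cv2.resize(f[105:280,310:440],None,fx=3.4,fy=3.4,interpolation=cv2.INTER_CUBIC))
im2=arm.get_image("side"); f=im2["frame"]
cv2.imwrite("pics/sidez.png",cv2.resize(f[125:225,225:370],None,fx=5,fy=5,interpolation=cv2.INTER_CUBIC))
from scipy.optimize import least_squares
# port centre at z=.042 and rail outer corners at z=.054
c=[(359,125),(421,137),(394,270),(331,258)]
C=np.array([onz(im,p,.054)[:2] for p in c]); print(C.round(3))
L=np.array([[.125,.062],[.125,-.062],[-.125,-.062],[-.125,.062]])
def res(v):
    R=np.array([[np.cos(v[2]),-np.sin(v[2])],[np.sin(v[2]),np.cos(v[2])]])
    return ((L@R.T+v[:2])-C).ravel()
s=least_squares(res,[.56,-.16,0]); v=s.x; print(v,np.degrees(v[2]),s.fun.round(4))
for q in (0,.01,.02,.025):
  for y in(-.025,.025):
    x=-.079+q; P=[v[0]+x*np.cos(v[2])-y*np.sin(v[2]),v[1]+x*np.sin(v[2])+y*np.cos(v[2]),.098]
    print(q,y,np.round(P,3),np.round(proj(im,P),1),np.round(proj(im2,P),1))
x=.056;print("port",proj(im,[v[0]+x*np.cos(v[2]),v[1]+x*np.sin(v[2]),.042]))
for n,i in(("t",im),("s",im2)):
  r=arm.trace(i,"round_tab")
  for k in r[:2]:
    ys,xs=np.nonzero(k["pixels"]); print(n,k["score"],k["at"],xs.min(),xs.max(),ys.min(),ys.max(),len(xs))
```

```text
[[ 0.696 -0.137]
 [ 0.675 -0.25 ]
 [ 0.431 -0.201]
 [ 0.452 -0.087]]
[ 0.56367355 -0.16872247 -0.19805839] -11.347910125408465 [ 0.002   0.0044 -0.0006 -0.0039 -0.0026 -0.0039  0.0012  0.0034]
0 -0.025 [ 0.481 -0.178  0.098] [385.4 243.4] [340.  157.3]
0 0.025 [ 0.491 -0.129  0.098] [357.  237.5] [329.  172.5]
0.01 -0.025 [ 0.491 -0.18   0.098] [386.5 237.7] [335.6 155.6]
0.01 0.025 [ 0.501 -0.131  0.098] [358.2 231.8] [324.6 170.6]
0.02 -0.025 [ 0.501 -0.182  0.098] [387.7 232.1] [331.3 153.8]
0.02 0.025 [ 0.511 -0.133  0.098] [359.3 226.2] [320.1 168.7]
0.025 -0.025 [ 0.506 -0.183  0.098] [388.2 229.3] [329.1 152.9]
0.025 0.025 [ 0.516 -0.134  0.098] [359.9 223.4] [317.9 167.8]
port [np.float64(381.2297347946015), np.float64(168.04347924411817)]
t 0.71 [370.3, 218.9] 346 395 184 248 2303
s 0.77 [315.5, 174.8] 286 340 157 196 1302
```

View pics/topz.png

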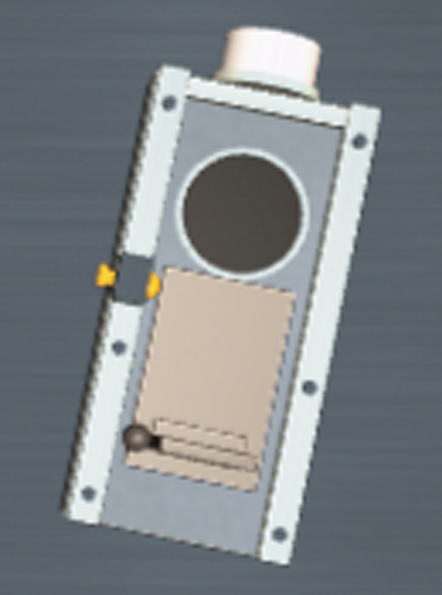

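View pics/sidez.png

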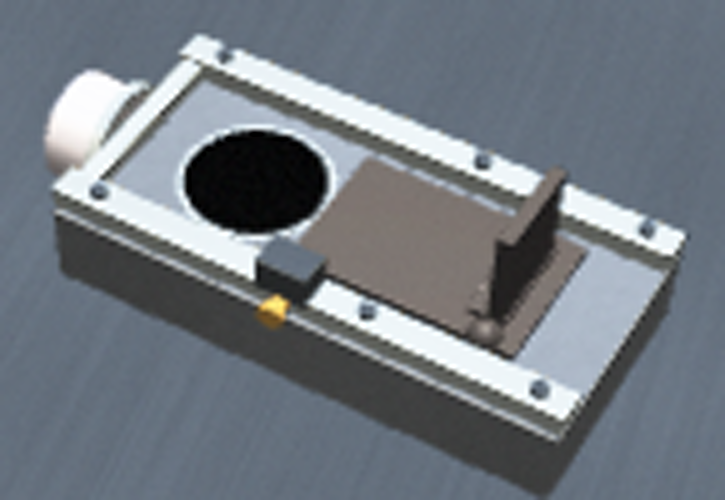

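Run:
```python
from h import *
from scipy.spatial.transform import Rotation as Rn
s=arm.observe(); R=Rn.from_rotvec(s["ee_rot"]).as_matrix(); print(s["clock"],R.round(3).tolist())
a=np.radians(-11.5); c=np.array([.5637,-.1687]); X=np.array([np.cos(a),np.sin(a)]); 
for sg in(1,-1):
  y=sg*np.array([-X[1],X[0],0]); T=np.column_stack([[0,0,-1],y,np.cross([0,0,-1],y)])
  print(np.degrees(Rn.from_matrix(T@R.T).as_rotvec()).round(1))
for x in(-.112,-.09,0): 
  p=np.r_[c+x*X,.072]; print(x,p.round(4),((p-s["position"])*100).round(1))
```

```text
0.7 [[0.0, 0.39, -0.921], [-0.0, -0.921, -0.39], [-1.0, 0.0, -0.0]]
[ -0.    0.  145.5]
[  0.    0.  -34.5]
-0.112 [ 0.4539 -0.1464  0.072 ] [ 21.   42.9 -15.5]
-0.09 [ 0.4755 -0.1508  0.072 ] [ 23.2  42.5 -15.5]
0 [ 0.5637 -0.1687  0.072 ] [ 32.   40.7 -15.5]
```

Emit:
servo_tool --plan '[[[2, 4, 0], [0, 0, -4]], [[4, 8, 0], [0, 0, -8]], [[6, 12, 0], [0, 0, -12]], [[8, 16, 0], [0, 0, -16]], [[10, 20, 0], [0, 0, -20]], [[12, 24, 0], [0, 0, -24]], [[14, 28, 0], [0, 0, -28]], [[16, 32, 0], [0, 0, -31]], [[18, 36, 0], [0, 0, -34.5]], [[20, 40, 0], [0, 0, -34.5]], [[21, 42.9, 0], [0, 0, -34.5]], [[21, 42.9, 0], [0, 0, -34.5]]]' --grip 0

```text
clock: 1.9
position: [0.4555, -0.1416, 0.227]
ee_rot: [-2.12, 0.204, 2.118]
force: [0.6, 0.4, 0.5]
width: 0.025
```

Emit:
servo_tool --plan '[[[-0.2, -0.5, -2], [0, 0, 0]], [[-0.2, -0.5, -5], [0, 0, 0]], [[-0.2, -0.5, -8], [0, 0, 0]], [[-0.2, -0.5, -10], [0, 0, 0]], [[-0.2, -0.5, -12], [0, 0, 0]], [[-0.2, -0.5, -12], [0, 0, 0]]]'

```text
clock: 2.5
position: [0.4516, -0.147, 0.105]
ee_rot: [-2.115, 0.205, 2.122]
force: [-0.0, -0.2, 0.7]
width: 0.004
```

Run:
```python
from h import *
for n in("top","side"):
  im=arm.get_image(n); f=im["frame"]; f=f[105:300,290:440] if n=="top" else f[60:230,220:420]
  cv2.imwrite(f"pics/{n}1.png",cv2.resize(f,None,fx=3,fy=3,interpolation=cv2.INTER_CUBIC))
s=arm.observe();print(s["position"],s["force"],cv2.Rodrigues(np.array(s["ee_rot"]))[0].round(3).tolist(),s["width"])
```

```text
[ 0.45342304 -0.14715502  0.10733669] [-0.09453675  0.41193651 -0.56410755] [[0.001, -0.193, -0.981], [0.001, -0.981, 0.193], [-1.0, -0.002, -0.0]] 0.008713309930901796
```

View pics/top1.png

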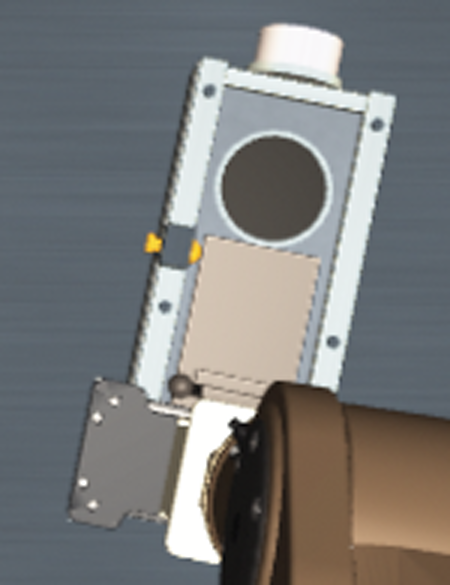

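View pics/side1.png

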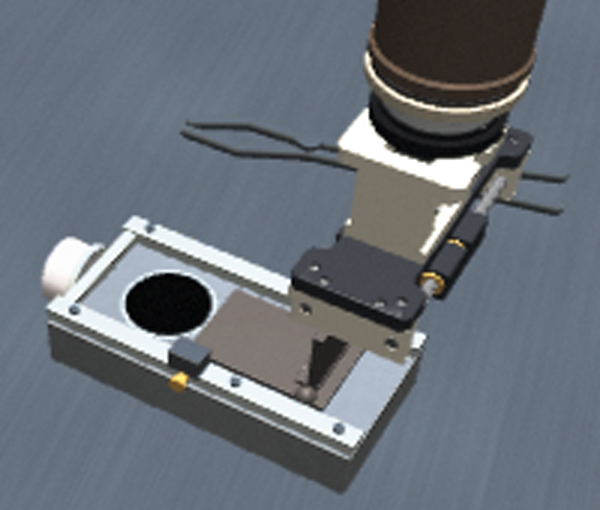

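The gripper hangs behind the tab: in the top view the fingers are hidden under the body, and the tab is just ahead of it. I'll lower it and approach slowly.

Emit:
servo_tool --plan '[[[0, 0, -1.5], [0, 0, 0]], [[0, 0, -3], [0, 0, 0]], [[0, 0, -3.5], [0, 0, 0]], [[0, 0, -3.5], [0, 0, 0]], [[1, -0.2, -3.5], [0, 0, 0]], [[2, -0.4, -3.5], [0, 0, 0]], [[3, -0.6, -3.5], [0, 0, 0]], [[4, -0.8, -3.5], [0, 0, 0]], [[5, -1, -3.5], [0, 0, 0]], [[5, -1, -3.5], [0, 0, 0]]]'

```text
clock: 3.6
position: [0.5055, -0.1574, 0.0724]
ee_rot: [-2.121, 0.205, 2.116]
force: [-0.2, 0.2, 0.3]
width: 0.005
```

Run:
```python
from h import *
for n in("top","side"):
  im=arm.get_image(n); f=im["frame"]; f=f[105:300,290:440] if n=="top" else f[60:230,220:420]
  cv2.imwrite(f"pics/{n}2.png",cv2.resize(f,None,fx=3,fy=3,interpolation=cv2.INTER_CUBIC))
s=arm.observe();print(s["position"],s["force"])
```

```text
[ 0.50373863 -0.15714026  0.07218634] [-0.41771304  0.11476196  0.82610547]
```

View pics/top2.png

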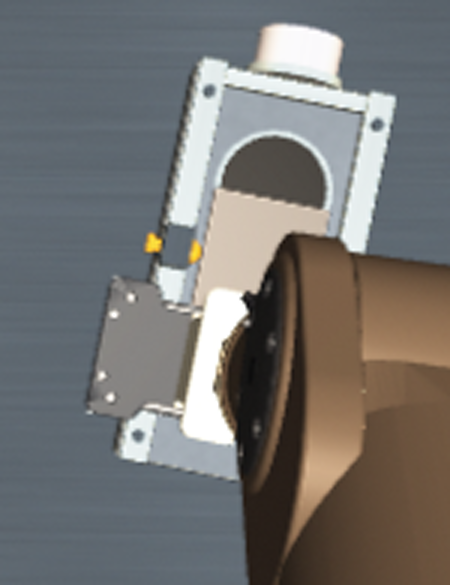

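View pics/side2.png

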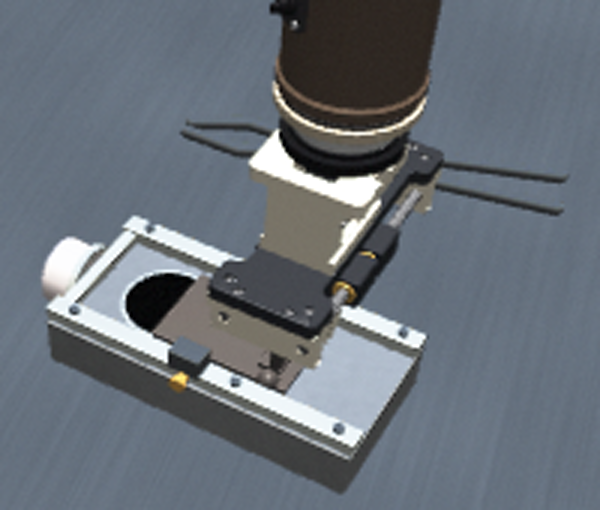

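The gate is sliding with the finger: its leading edge went from about y=240 to 190 in the crop, roughly 30 mm. I'll push on, over the catch.

Emit:
servo_tool --plan '[[[0.8, -0.16, 0], [0, 0, 0]], [[1.6, -0.32, 0], [0, 0, 0]], [[2.4, -0.48, 0], [0, 0, 0]], [[3.0, -0.6, 0], [0, 0, 0]], [[3.6, -0.72, 0], [0, 0, 0]], [[4.1, -0.82, 0], [0, 0, 0]], [[4.6, -0.92, 0], [0, 0, 0]], [[5.0, -1.0, 0], [0, 0, 0]], [[5.3, -1.06, 0], [0, 0, 0]], [[5.6, -1.12, 0], [0, 0, 0]], [[5.6, -1.12, 0], [0, 0, 0]], [[5.6, -1.12, 0], [0, 0, 0]]]'

```text
clock: 4.9
position: [0.5605, -0.1682, 0.0724]
ee_rot: [-2.121, 0.205, 2.116]
force: [-0.3, 0.4, -0.5]
width: 0.001
```

Run:
```python
from h import *
for n in("top","side"):
  im=arm.get_image(n); f=im["frame"]; f=f[105:300,290:440] if n=="top" else f[60:230,220:420]
  cv2.imwrite(f"pics/{n}3.png",cv2.resize(f,None,fx=3,fy=3,interpolation=cv2.INTER_CUBIC))
s=arm.observe();print(s["position"],s["force"])
```

```text
[ 0.56005849 -0.16823257  0.07236171] [-0.01246107  0.34375555  0.14098446]
```

View pics/top3.png

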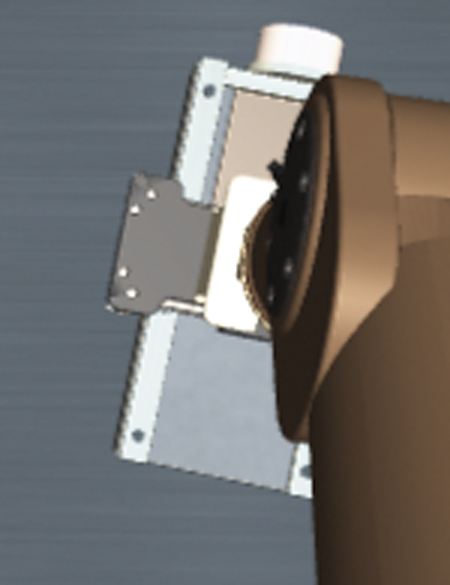

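View pics/side3.png

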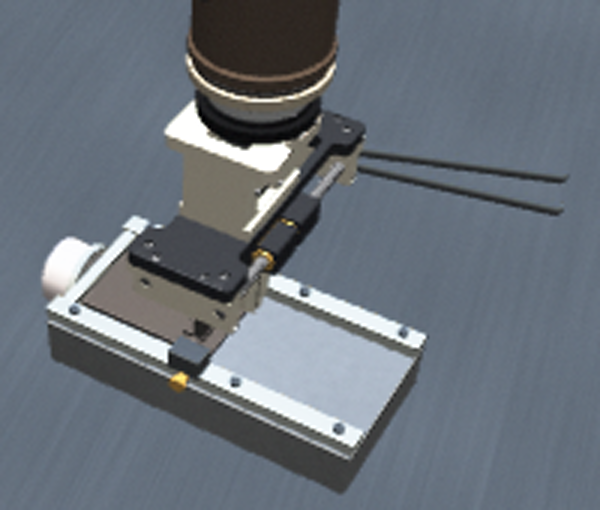

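The force is near zero and the gate's leading edge is at the end bar, so it appears to have snapped home. I'll back off, lift and check.

Emit:
servo_tool --plan '[[[-2, 0.4, 0], [0, 0, 0]], [[-4, 0.8, 0], [0, 0, 0]], [[-5, 1, 0], [0, 0, 0]], [[-5, 1, 3], [0, 0, 0]], [[-5, 1, 7], [0, 0, 0]], [[-5, 1, 11], [0, 0, 0]], [[-6, -3, 15], [0, 0, 0]], [[-8, -8, 15], [0, 0, 0]], [[-11, -12, 15], [0, 0, 0]], [[-13, -16, 15], [0, 0, 0]], [[-15, -20, 15], [0, 0, 0]], [[-15, -20, 15], [0, 0, 0]]]'

```text
clock: 6.2
position: [0.4054, -0.3756, 0.2227]
ee_rot: [-2.115, 0.22, 2.114]
force: [-0.3, 1.1, -0.6]
width: 0.005
```

Run:
```python
from h import *
v=(.5637,-.1687,np.radians(-11.5))
for n in("top","side"):
  im=arm.get_image(n); f=im["frame"]
  for q in (.075,.095):
    for y in(-.025,.025):
      x=-.079+q; P=[v[0]+x*np.cos(v[2])-y*np.sin(v[2]),v[1]+x*np.sin(v[2])+y*np.cos(v[2]),.098]
      print(n,q,y,np.round(proj(im,P),1))
  f=f[105:300,140:440] if n=="top" else f[100:360,120:420]
  cv2.imwrite(f"pics/{n}4.png",cv2.resize(f,None,fx=2.6 if n=="top" else 2.3,fy=2.6 if n=="top" else 2.3,interpolation=cv2.INTER_CUBIC))
  print([(r["score"],r["at"]) for r in arm.search_frame(im,"grille_tab")[:2]])
s=arm.observe();print(s["clock"],s["position"],s["force"])
```

```text
top 0.075 -0.025 [393.9 201.1]
top 0.075 0.025 [365.6 195.2]
top 0.095 -0.025 [396.2 189.8]
top 0.095 0.025 [368. 184.]
[(0.78, [204.4, 190.5])]
side 0.075 -0.025 [308.  144.4]
side 0.075 0.025 [296.3 158.6]
side 0.095 -0.025 [299.8 141. ]
side 0.095 0.025 [287.9 155. ]
[(0.91, [237.8, 296.5])]
6.4 [ 0.41095667 -0.36719254  0.22241003] [-0.68030304  0.11303518  0.29512929]
```

View pics/top4.png

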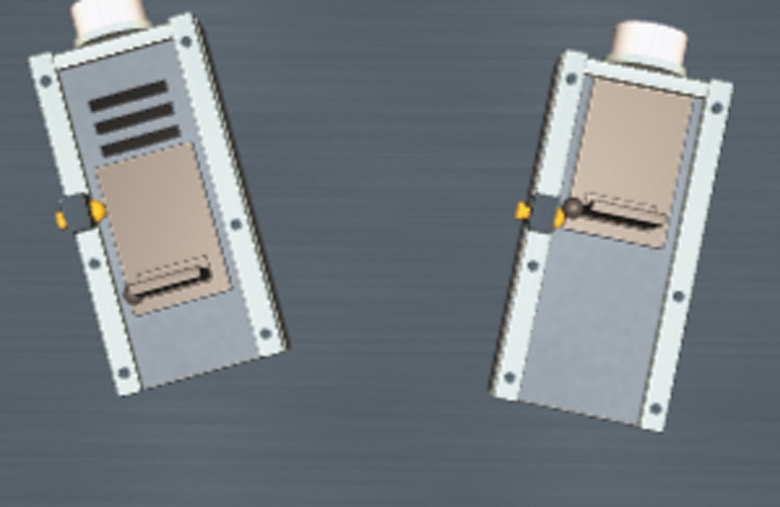

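View pics/side4.png

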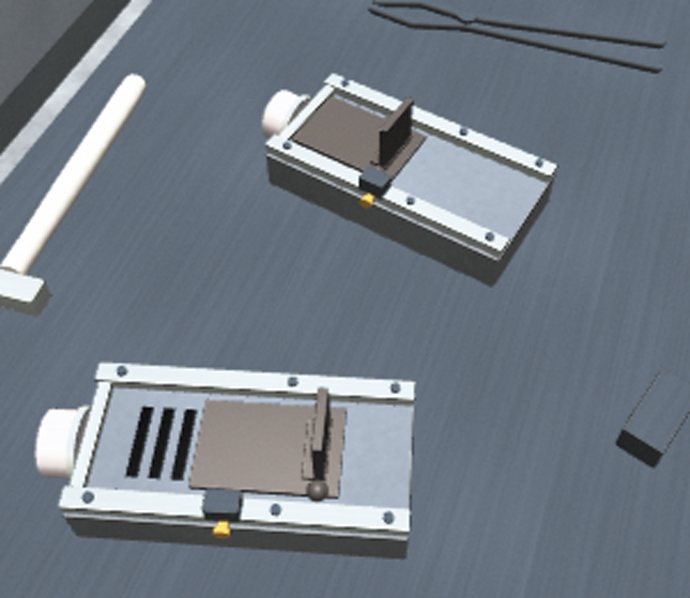

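The gate is flush with the end bar in both views. The tab edge at (368,184) top and (286,155) side matches the prediction for travel 0.095. The grille gate has not moved. I'll let the arm settle and hand in.

Emit:
servo_tool --plan '[[[0, 0, 0], [0, 0, 0]], [[0, 0, 0], [0, 0, 0]]]'

```text
clock: 6.6
position: [0.412, -0.3659, 0.2224]
ee_rot: [-2.123, 0.2, 2.118]
force: [-0.1, 0.6, 0.3]
width: 0.006
```

Run:
```python
from h import *
print(arm.observe()["force"]); print(arm.sign_off())
```

```text
[-0.14840902  0.5940208   0.25351869]
the job is handed in; nothing more can be done
None
```

I pushed the gate of the round-port box from behind with closed fingers, past the catch and against the end stop. Then I backed the arm off and handed in at about 6.6 s.

- **Gate home:** in both views the tab edge sits within about 3 pixels of where it should be at full travel (0.095 m), and well away from the spring-back position at 0.075 m. The gate's leading edge is flush with the end bar.
- **Forces:** wrist force read under about 1.3 N whenever I checked it, though not during the push over the catch itself. It was near zero once the gate had snapped in, and the arm was clear of both boxes at hand-in.
- **Grille gate:** never touched and looks unmoved. The network's position for its tab differed by about 2 pixels before and after, which is within its usual scatter.
- **Disagreement:** my first corner fit of the round-port box was off by up to about 4 mm across its width. The port and tab positions worked out from that fit still agreed with the images.

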